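# Rebuild the bearing stack on a drum shaft

## Robot

A 7-joint arm with a two-finger parallel gripper is mounted at the origin on the work surface. World frame = base frame: x ahead of the robot, y to its left, z up, the work surface at z = 0. Lengths are in m, angles in rad, forces in N, time in s.
With the tool pointing down it reaches from about 0.4 to 0.85 m from the base axis. Payload 10.4 kg.
Tool frame: the origin (TCP) lies at the very end of the fingers, on their centre line; the grasp point (between the pads) lies 19 mm behind it; z points along the fingers, y is the line along which they close (so a half turn about z gives the same grasp; the last joint's range is limited). The gripper opens to 85 mm and grips with 20 to 120 N. Pads are 22 mm wide; open, the fingers measure 114 mm over their backs; the gripper's body (76 mm by 85 mm) begins 54 mm behind the grasp point. The pads swing forward as they close: fully open they stand 13 mm farther back than shut.
Start: joints at [1.157, 0.332, -0.065, 1.46, 0.022, 1.35, -0.088], TCP at [0.238, -0.578, 0.231] pointing down, gripper open.
Joint ranges: [-2.6, 2.6], [-0.5, 2.12], [-1.47, 1.34], [0.16, 2.42], [-1.27, 4.41], [0.06, 2.06], [-2.6, 2.6]. Speed limits (rad/s): [2.22, 2.22, 2.79, 2.79, 3.14, 3.14, 3.14].

## Interface

Orientations are given as a 3x3 rotation matrix whose columns are the frame's x, y, z axes.
In Python, from bench import bot gives the robot as it stands.
- The arm moves only by the tool apply_moves, never from a script. Its argument "increments" is a list of rows, each a list of 7 numbers: the turn, a rotation vector about the tool's x, y, z in units of 6 degrees (1.0 is 6 degrees), then the shift along the tool's x, y, z in mm, then the finger opening in mm, from 0 to 85.4. A call has exactly 5 rows; each row is the pose to reach, as a shift and turn from the pose commanded when the call began, along the tool's axes at that moment; what a row does not reach only later rows make up. A row lasts 1/12 s, in which the tool goes at most 41.7 mm and 7.16 degrees, less where a joint would pass 70% of its speed; a pose out of reach is approached as far as the arm can. A call with a gripper value outside its range is refused whole. The fingers move at their own pace and stop on an object; "grip_force" is the grip in N (left out, the last holds). Time passes only in rows, so rows that repeat a pose let the fingers close, or fill a call up. It gives the time, the measured TCP pose, the force, the opening and the grip force at its end, in the units of the state.
- bot.state(): the state, without advancing time (a new reading comes with each control period).
- bot.camera(name): name is "side" or "top"; returns the picture (420x560x3 uint8, red, green, blue); there is no depth.
- bot.camera_info(name): a dict with "K" (3x3 intrinsics, pixels), "xyz" and "rotation" of the camera in the world. Camera axes: x right, y up, looking along -z (the intrinsics and any distortion apply to the point x, -y, -z); pixel columns grow to the right and rows downward; lengths in m; the calibration is good to about 2 mm. A picture is of the moment at which its call begins. camera_info takes no time and is no camera call.
- bot.job_done(): hands the job in; it is judged then, once.
The state is a dict: "time": time; "q": joint angles; "joint_vel": joint speeds; "tau": joint torques, N m; "tool_pos": TCP position; "orientation": TCP orientation; "contact_force": force on the tool from outside, world axes, zero at the start; "ft_torque": the same for the moment, N m; "width": opening from 0.0 (shut) to 1.0 (fully open); "finger_force": force on a finger pad.
Only numpy, scipy, OpenCV 4.12 (cv2) and the standard library are available. Lean on these libraries where they do the work, as an engineer would, in place of code of your own. Each camera call takes 0.05 s, during which the arm holds its last target. There are 200 camera calls.

## Task

Open the lid of the grey spares case right back until it rests on its stop, and leave it open. Take the longer of the two steel sleeves out of the case and slide it down over the upright drum shaft until it sits fully home on the shoulder, then slide the bearing from the bench down over the same shaft until it sits flat on top of the sleeve. Lower both parts down the shaft without letting them drop, and leave everything else where it is.

Things in the scene. Friction and masses are not known exactly. Their poses are not given: they have to be found in the camera images.
- shoulder (a point): centre of the flat round shoulder (72 mm diameter) at the foot of the drum shaft, 45 mm above the bench, on a bare aluminium hub fixed to the bench, with three arms 22 mm high reaching 110 mm from the shaft axis. z is the shaft axis, up; x runs along one arm. A plain steel shaft 29 mm in diameter stands 110 mm up from here, its top 8 mm tapered to 20 mm diameter
- shaft_tip (a point): centre of the top of the shaft, 155 mm above the bench, on the shaft axis
- case: grey painted steel spares case, fixed to the bench: outside 160 mm (its x, front to back) by 240 mm (its y) by 95 mm high, walls and floor 5 mm. Origin at the centre of its underside; its front faces its -x, the lid's hinge runs along the top of its +x wall. The two sleeves stand upright in it, one in its +y half and one in its -y half, which varies
- case_lid (a joint): angle of the case lid, rad: 0 is shut, 1.9 is fully back on its stop. The lid is 160 by 240 mm, 8 mm thick, 0.25 kg; it falls shut if let go below about 1.5 and falls back onto its stop above about 1.65
- case_lid_hinge (a point): middle of the hinge line, at the top of the case's far wall (95 mm up). Axes turn with the lid and equal the case's axes when it is shut; the hinge axis is y
- case_lid_handle (a point): middle of the head of the black knob on the lid, 35 mm out from the lid's outer face, 130 mm from the hinge line and 30 mm from the lid's front edge. The head is 28 mm in diameter and 16 mm thick, on a 12 mm stem
- sleeve: the longer steel sleeve, a plain tube 80 mm long, 48 mm outside diameter, 32 mm bore, about 0.3 kg, standing upright in the case. Origin at the centre of its lower end, z along its axis, up
- short_sleeve: the shorter steel sleeve, 55 mm long, 48 mm outside diameter, 32 mm bore, standing upright in the case; stays where it is. Origin at the centre of its lower end
- bearing: sealed ball bearing lying flat on the bench: a ring 62 mm outside diameter, 32 mm bore, 20 mm thick, steel with black seals, about 0.2 kg. Origin at the centre of its underside, z along its axis, up
- pulley: solid grooved aluminium belt pulley lying flat on the bench, 68 mm in diameter, 24 mm thick with a 6 mm dark boss on top, no bore; a bystander. Origin at the centre of its underside
- spray_can: white spray can, 53 mm in diameter, 215 mm tall, standing between two arms of the hub about 100 mm from the shaft; a bystander. Origin at the centre of its underside
- oil_bottle: white oil bottle, 62 mm in diameter, 150 mm tall, standing on the far part of the bench; a bystander. Origin at the centre of its underside
- multimeter: black multimeter lying on its back, 150 (x) by 78 by 45 mm high; a bystander. Origin at the centre of its underside
- heat_sink: finned aluminium heat sink, 120 (x) by 80 by 40 mm high; a bystander. Origin at the centre of its underside
- screwdriver: screwdriver with a black handle, 160 mm long along its x, 26 mm thick, lying near the robot; a bystander. Origin at its middle, on the bench
There are look-alikes about, which are no part of the job. Of the things like the bearing, leave any that is blue; of the rest the smaller one is meant.

How it is judged:
By the outcome, as a careful person would: the job done as asked, in the order asked, and still so for the second after the job is handed in, with the robot touching nothing.
It also fails if it takes over 72 s, if anything falls off the work surface, if the arm or the gripper's body presses on something with over 40 N, if the wrist force passes 120 N, or if a joint passes its speed limit or range.

## Working session

There is one attempt and no reset: what is moved stays moved. The work goes in short steps, Python scripts to look and compute and a tool call to move; the robot and the scene stay as the last step left them, time stands still between calls to the robot, and variables do not carry over. Pictures are saved under pics/ and viewed, at most 11 in all, crops included, and the job is handed in when it is done.

Besides the shell and the picture viewer there is one more tool, called after "Request:" as name(argument=value, ...) on one line, values as JSON. apply_moves: Moves the arm, as the interface text tells. Its arguments: {"type":"object","properties":{"increments":{"type":"array","items":{"type":"array","items":{"type":"number"}}},"grip_force":{"type":"number"}},"required":["increments"]}

```bash
ls; mkdir -p pics; python3 - <<'E'
from bench import bot
import cv2,numpy as np
np.set_printoptions(precision=4,suppress=True)
for n in("side","top"):
    cv2.imwrite(f"pics/{n}0.png",bot.camera(n)[:,:,::-1]); print(n,bot.camera_info(n))
print(bot.state())
E
```

```text
pics
side {'K': array([[420.0947,   0.    , 274.4917],
       [  0.    , 420.0947, 207.428 ],
       [  0.    ,   0.    ,   1.    ]]), 'xyz': array([0.0586, 0.6467, 0.8346]), 'rotation': array([[-0.7943,  0.4028, -0.4549],
       [-0.6076, -0.5294,  0.5921],
       [-0.0023,  0.7466,  0.6652]])}
top {'K': array([[462.995 ,   0.    , 276.4869],
       [  0.    , 462.995 , 214.9874],
       [  0.    ,   0.    ,   1.    ]]), 'xyz': array([0.4795, 0.0216, 1.3049]), 'rotation': array([[-0.0051,  0.9957, -0.093 ],
       [-1.    , -0.0047,  0.0051],
       [ 0.0047,  0.093 ,  0.9957]])}
{'time': 0.1, 'q': array([ 1.1574,  0.3328, -0.0647,  1.4608,  0.0216,  1.3499, -0.0885]), 'joint_vel': array([ 0.0001, -0.0027, -0.0002, -0.0014, -0.0024,  0.0002, -0.0008]), 'tau': array([  0.0027, -62.6748,   0.0501, -39.2433,   0.0163,   0.007 ,
        -0.    ]), 'tool_pos': array([ 0.238 , -0.5776,  0.2306]), 'orientation': array([[ 0.9246,  0.381 , -0.0005],
       [ 0.381 , -0.9246,  0.0011],
       [-0.0001, -0.0012, -1.    ]]), 'contact_force': array([-0.0179,  0.2669,  0.3042]), 'ft_torque': array([-0.0138,  0.0168, -0.0216]), 'finger_force': 0.0, 'width': 0.9951955656570508}
```

View pics/top0.png

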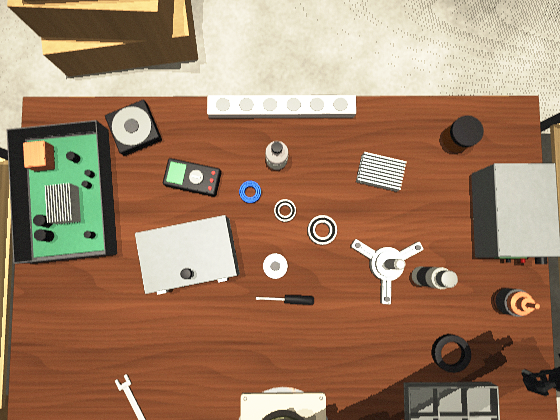

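View pics/side0.png

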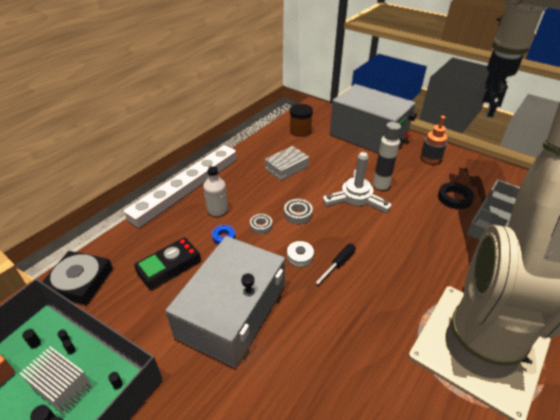

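Top view: the case is at (187,255) with its knob at (187,273) and the shaft tip near (400,265). Ring-like candidates for the bearing are blue (250,191), smaller steel (285,210) and larger steel (322,229). The pulley at (275,265) also looks similar. I choose (285,210) and will check it in a close crop.

```bash
cat > h.py <<'E'
from bench import bot
import cv2,numpy as np
np.set_printoptions(precision=4,suppress=True)
def ray(n,u,v):
    i=bot.camera_info(n);K=i["K"];R=i["rotation"]
    return i["xyz"],R@np.array([(u-K[0,2])/K[0,0],-(v-K[1,2])/K[1,1],-1])
def p2w(n,u,v,z):
    o,d=ray(n,u,v);return o+d*(z-o[2])/d[2]
def w2p(n,P):
    i=bot.camera_info(n);p=i["rotation"].T@(np.asarray(P)-i["xyz"]);q=i["K"]@np.array([p[0],-p[1],-p[2]]);return q[:2]/q[2]
def tri(a,b):
    (o1,d1),(o2,d2)=ray("top",*a),ray("side",*b)
    t=np.linalg.lstsq(np.c_[d1,-d2],o2-o1,rcond=None)[0]
    p,q=o1+d1*t[0],o2+d2*t[1];return (p+q)/2,np.linalg.norm(p-q)
def crop(src,x0,y0,x1,y1,k,out):
    c=cv2.resize(src[y0:y1,x0:x1],None,fx=k,fy=k,interpolation=cv2.INTER_CUBIC)
    for x in range((x0//20+1)*20,x1,20): cv2.line(c,(int((x-x0+.5)*k),0),(int((x-x0+.5)*k),6),(0,0,255),1); cv2.putText(c,str(x),(int((x-x0)*k)-9,16),0,.35,(0,255,255))
    for y in range((y0//20+1)*20,y1,20): cv2.line(c,(0,int((y-y0+.5)*k)),(6,int((y-y0+.5)*k)),(0,0,255),1); cv2.putText(c,str(y),(8,int((y-y0+.5)*k)+4),0,.35,(0,255,255))
    cv2.imwrite(out,c)
def tool(P):  # increments (mm, tool axes) to reach world P
    s=bot.state();return s["orientation"].T@(np.asarray(P)-s["tool_pos"])*1000
E
python3 - <<'E'
from h import *
t=cv2.imread("pics/top0.png");s=cv2.imread("pics/side0.png")
crop(t,130,180,446,310,2.5,"a.png");crop(s,160,140,420,370,2.5,"b.png")
a=cv2.imread("a.png");print(a.shape);cv2.imwrite("pics/topc.png",a)
crop(s,170,140,420,327,3.2,"pics/sidec.png")
E
```

```text
(325, 790, 3)
```

View pics/topc.png

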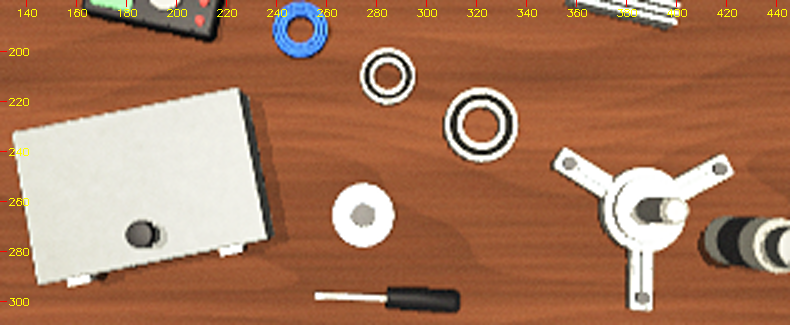

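View pics/sidec.png

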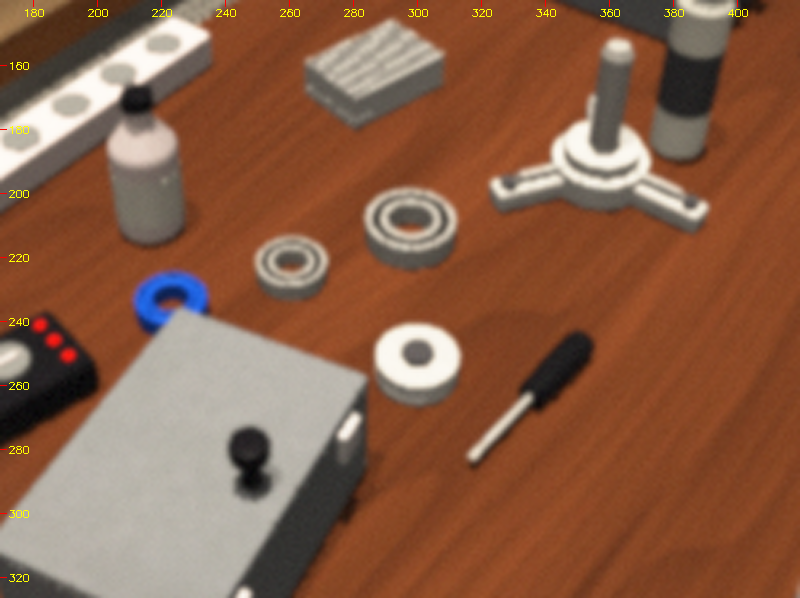

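```bash
python3 - <<'E'
from h import *
T=lambda x,y:(130+(x+.5)/2.5-.5,180+(y+.5)/2.5-.5)
S=lambda x,y:(170+(x+.5)/3.2-.5,140+(y+.5)/3.2-.5)
print("tip top z.155",p2w("top",*T(674,210),.155),"tri",tri(T(674,210),S(619,45)), "side",p2w("side",*S(619,45),.155))
print("hub shoulder",p2w("top",*T(645,209),.045))
for c in [(564,162),(722,169),(642,297)]: print("armend",p2w("top",*T(*c),.022))
b=p2w("top",*T(387.5,75.5),.02);print("bearing",b,p2w("side",*S(291,259),.02))
print("bearing edges",[p2w("top",*T(*c),.02) for c in[(360,75.5),(415,75.5)]])
C=[p2w("top",*T(*c),.103) for c in[(13,132),(239,88),(271,238),(37,284)]]
C=np.array(C);print(C,np.mean(C,0),[np.linalg.norm(C[i]-C[i-1]) for i in range(4)])
x=(C[0]+C[1]-C[2]-C[3])[:2];y=(C[0]+C[3]-C[1]-C[2])[:2];print("yaws",np.arctan2(x[1],x[0]),np.arctan2(-y[0],y[1]))
print("knob",p2w("top",*T(141,234),.138),p2w("side",*S(250,446),.138),tri(T(141,234),S(250,446)))
th=np.arctan2(x[1],x[0]);X=np.array([np.cos(th),np.sin(th),0]);c=np.mean(C,0)
print("knob pred",c-X*.05, "hinge",c+X*.08)
print("can top/ spray",p2w("top",*T(783,247),.215),"pulley",p2w("top",*T(363,214),.03),"big ring",p2w("top",*T(481,125),.02))
E
```

```text
tip top z.155 [ 0.4645 -0.2875  0.155 ] tri (array([ 0.4627, -0.2879,  0.1572]), np.float64(0.004086348599927979)) side [ 0.4624 -0.2923  0.155 ]
hub shoulder [ 0.4643 -0.2856  0.045 ]
armend [ 0.5162 -0.2028  0.022 ]
armend [ 0.5076 -0.3778  0.022 ]
armend [ 0.3681 -0.2853  0.022 ]
bearing [ 0.6137 -0.008   0.02  ] [ 0.6129 -0.0104  0.02  ]
bearing edges [array([0.6138, 0.0227, 0.02  ]), array([ 0.6135, -0.0387,  0.02  ])]
[[0.5478 0.383  0.103 ]
 [0.5926 0.1488 0.103 ]
 [0.4373 0.115  0.103 ]
 [0.3917 0.3548 0.103 ]] [0.4924 0.2504 0.103 ] [np.float64(0.15864960058275826), np.float64(0.2384212245317275), np.float64(0.15897183853752953), np.float64(0.24400911697785171)]
yaws 0.19631086521767663 0.1882753026276241
knob [0.4431 0.2423 0.138 ] [0.4425 0.2395 0.138 ] (array([0.4423, 0.2412, 0.14  ]), np.float64(0.0021765059441370346))
knob pred [0.4433 0.2406 0.103 ] hinge [0.5708 0.266  0.103 ]
can top/ spray [ 0.4303 -0.3724  0.215 ] pulley [0.4602 0.0201 0.03  ] big ring [ 0.5578 -0.1117  0.02  ]
```

Clear so far: the smaller steel ring measures 62 mm at (0.613,-0.009). The shaft is near (0.464,-0.287). The case has yaw 0.192 and its knob is at (0.443,0.2415). Next I lift and swing over to the knob, with the tool turned to the case yaw.

Request:
apply_moves(increments=[[0, 0, 0.4, 24, -31, -14, 85], [0, 0, 0.8, 48, -63, -28, 85], [0, 0, 1.2, 71, -94, -42, 85], [0, 0, 1.6, 95, -126, -56, 85], [0, 0, 1.9, 119, -157, -70, 85]])

```text
time: 0.52
tool_pos: [0.288, -0.3861, 0.3012]
orientation: [[0.982, 0.188, -0.001], [0.188, -0.982, 0.0], [-0.001, -0.0, -1.0]]
contact_force: [0.4, -0.8, -0.6]
width: 0.993
finger_force: 0.0
```

Request:
apply_moves(increments=[[0, 0, 0, 22, -30, 0, 85], [0, 0, 0, 43, -60, 0, 85], [0, 0, 0, 65, -90, 0, 85], [0, 0, 0, 86, -121, 0, 85], [0, 0, 0, 108, -151, 0, 85]])

```text
time: 0.93
tool_pos: [0.3655, -0.2174, 0.3009]
orientation: [[0.982, 0.191, -0.0], [0.191, -0.982, -0.0], [-0.0, 0.0, -1.0]]
contact_force: [1.1, -0.1, -0.3]
width: 0.994
finger_force: 0.0
```

Request:
apply_moves(increments=[[0, 0, 0, 22, -30, 0, 85], [0, 0, 0, 43, -60, 0, 85], [0, 0, 0, 65, -90, 0, 85], [0, 0, 0, 86, -121, 0, 85], [0, 0, 0, 108, -151, 0, 85]])

```text
time: 1.35
tool_pos: [0.4427, -0.0485, 0.301]
orientation: [[0.982, 0.191, 0.0], [0.191, -0.982, -0.0], [0.0, 0.0, -1.0]]
contact_force: [0.5, 0.2, -0.1]
width: 0.994
finger_force: 0.0
```

Request:
apply_moves(increments=[[0, 0, 0, 6, -29, 0, 85], [0, 0, 0, 11, -57, 0, 85], [0, 0, 0, 17, -86, 0, 85], [0, 0, 0, 22, -114, 0, 85], [0, 0, 0, 28, -143, 0, 85]])

```text
time: 1.77
tool_pos: [0.4424, 0.0965, 0.3009]
orientation: [[0.982, 0.19, -0.0], [0.19, -0.982, -0.0], [-0.0, 0.0, -1.0]]
contact_force: [0.3, -0.2, 0.6]
width: 0.997
finger_force: 0.0
```

Request:
apply_moves(increments=[[0, 0, 0, 7, -36, 20, 85], [0, 0, 0, 14, -71, 40, 85], [0, 0, 0, 21, -107, 60, 85], [0, 0, 0, 28, -143, 70, 85], [0, 0, 0, 28, -143, 70, 85]])

```text
time: 2.18
tool_pos: [0.4398, 0.2474, 0.2287]
orientation: [[0.98, 0.199, -0.004], [0.199, -0.98, 0.003], [-0.004, -0.003, -1.0]]
contact_force: [-0.9, 0.1, -0.4]
width: 0.995
finger_force: 0.0
```

```bash
python3 -c "
from h import *
s=bot.state();print(s['time'],s['tool_pos'],s['orientation'],s['q'],tool([.443,.2415,.119]))"
```

```text
2.1833 [0.4398 0.2474 0.2287] [[ 0.9801  0.1987 -0.0042]
 [ 0.1987 -0.9801  0.0026]
 [-0.0036 -0.0034 -1.    ]] [ 0.2996  0.1721 -0.9778  1.7348  0.1426  1.3142 -2.0787] [  2.3569   6.8093 109.6211]
```

Request:
apply_moves(increments=[[0, 0, 0, 0, 0, 20, 85], [0, 0, 0, 0, 0, 45, 85], [0, 0, 0, 0, 0, 75, 85], [0, 0, 0, 0, 0, 100, 85], [0, 0, 0, 0, 0, 112, 85]])

```text
time: 2.6
tool_pos: [0.4416, 0.2399, 0.116]
orientation: [[0.982, 0.191, -0.004], [0.191, -0.982, -0.002], [-0.004, 0.001, -1.0]]
contact_force: [0.3, -1.3, -0.2]
width: 0.996
finger_force: 0.0
```

Request:
apply_moves(increments=[[0, 0, 0, 0, 0, 0, 85], [0, 0, 0, 0, 0, 0, 10], [0, 0, 0, 0, 0, 0, 10], [0, 0, 0, 0, 0, 0, 10], [0, 0, 0, 0, 0, 0, 10]], grip_force=30)

```text
time: 3.02
tool_pos: [0.4438, 0.2413, 0.1203]
orientation: [[0.982, 0.19, 0.002], [0.19, -0.982, 0.0], [0.002, 0.0, -1.0]]
contact_force: [0.2, -0.4, 0.3]
width: 0.446
finger_force: 0.0
```

Request:
apply_moves(increments=[[0, 0, 0, 0, 0, 0, 10], [0, 0, 0, 0, 0, 0, 10], [0, 0, 0, 0, 0, 0, 10], [0, 0, 0, 0, 0, 0, 10], [0, 0, 0, 0, 0, 0, 10]])

```text
time: 3.43
tool_pos: [0.4433, 0.2428, 0.1204]
orientation: [[0.981, 0.192, 0.002], [0.192, -0.981, 0.003], [0.002, -0.002, -1.0]]
contact_force: [-1.9, 5.9, 5.4]
width: 0.31
finger_force: 29.6
```

Request:
apply_moves(increments=[[0, 0, 0, 5, 0, -13, 10], [0, 0, 0, 11, 0, -25, 10], [0, 0, 0, 18, 0, -36, 10], [0, 0, 0, 27, 0, -47, 10], [0, 0, 0, 36, 0, -57, 10]])

```text
time: 3.85
tool_pos: [0.4779, 0.2496, 0.1769]
orientation: [[0.981, 0.192, -0.0], [0.192, -0.981, 0.002], [0.0, -0.002, -1.0]]
contact_force: [1.9, 8.1, -8.4]
width: 0.306
finger_force: 30.0
```

Request:
apply_moves(increments=[[0, 0, 0, 11, 0, -9, 10], [0, 0, 0, 22, 0, -17, 10], [0, 0, 0, 34, 0, -23, 10], [0, 0, 0, 47, 0, -29, 10], [0, 0, 0, 60, 0, -33, 10]])

```text
time: 4.27
tool_pos: [0.5369, 0.2611, 0.2102]
orientation: [[0.981, 0.192, -0.0], [0.192, -0.981, 0.002], [-0.0, -0.002, -1.0]]
contact_force: [-3.0, 4.9, -0.4]
width: 0.312
finger_force: 30.7
```

```bash
python3 -c "
from h import *
s=bot.state();print(s['time'],s['tool_pos'],s['contact_force'],s['q'],s['width'])
t=bot.camera('top')[:,:,::-1];d=bot.camera('side')[:,:,::-1]
cv2.imwrite('pics/lid1.png',np.hstack([t[120:360,100:340],d[140:380,140:380]]))"
```

```text
4.2667 [0.5369 0.2611 0.2102] [-3.0488  4.8968 -0.4401] [ 0.1655  0.4184 -0.895   1.5327  0.3292  1.3488 -2.1371] 0.3122590554599864
```

View pics/lid1.png

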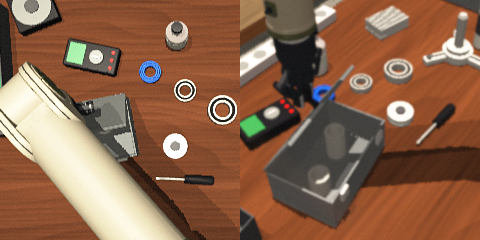

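The lid is at about 1 rad and follows well. Both sleeves are visible, and the taller one stands in the -y half. I continue to the stop.

Request:
apply_moves(increments=[[0, 0, 0, 13, 0, -3, 10], [0, 0, 0, 27, 0, -4, 10], [0, 0, 0, 41, 0, -4, 10], [0, 0, 0, 54, 0, -3, 10], [0, 0, 0, 68, 0, 0, 10]])

```text
time: 4.78
tool_pos: [0.6042, 0.2743, 0.2105]
orientation: [[0.981, 0.192, 0.001], [0.192, -0.981, 0.003], [0.002, -0.002, -1.0]]
contact_force: [-0.9, 5.6, 4.0]
width: 0.309
finger_force: 31.4
```

Request:
apply_moves(increments=[[0, 0, 0, 13, 0, 4, 10], [0, 0, 0, 25, 0, 9, 10], [0, 0, 0, 37, 0, 16, 10], [0, 0, 0, 48, 0, 23, 10], [0, 0, 0, 48, 0, 23, 10]])

```text
time: 5.2
tool_pos: [0.6526, 0.2838, 0.1866]
orientation: [[0.982, 0.191, 0.002], [0.191, -0.982, 0.004], [0.003, -0.004, -1.0]]
contact_force: [1.9, 6.3, 4.2]
width: 0.312
finger_force: 31.8
```

```bash
python3 -c "
from h import *
s=bot.state();print(s['time'],s['tool_pos'],s['contact_force'],s['q'],s['width'])
d=bot.camera('side')[:,:,::-1]
crop(d,170,80,400,320,2.5,'pics/lid2.png')"
```

```text
5.2 [0.6526 0.2838 0.1866] [1.9161 6.3269 4.1928] [ 0.0162  0.6722 -0.8021  1.2235  0.4671  1.4252 -2.1132] 0.3116443003051732
```

View pics/lid2.png

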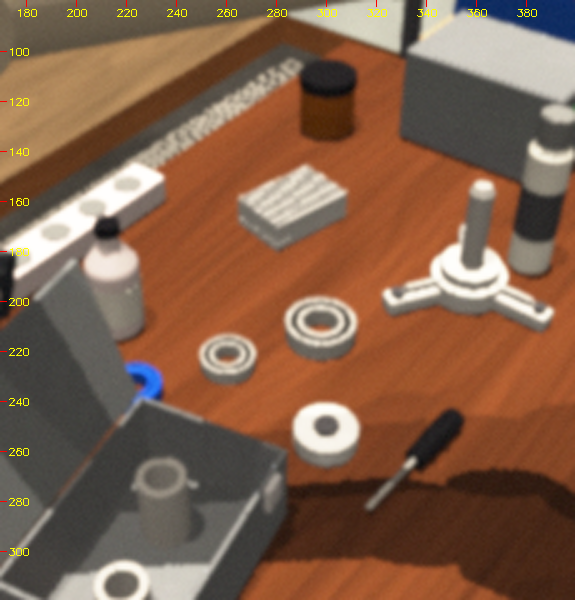

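Request:
apply_moves(increments=[[0, 0, 0, 0, 0, 0, 60], [0, 0, 0, 0, 0, 0, 85], [0, 0, 0, 0, 0, 0, 85], [0, 0, 0, 0, 0, 0, 85], [0, 0, 0, 0, 0, 0, 85]])

```text
time: 5.67
tool_pos: [0.6512, 0.2809, 0.186]
orientation: [[0.982, 0.19, -0.0], [0.19, -0.982, -0.001], [-0.0, 0.001, -1.0]]
contact_force: [0.5, -0.5, -0.9]
width: 0.986
finger_force: 0.0
```

Request:
apply_moves(increments=[[0, 0, 0, 0, 0, -10, 85], [0, 0, 0, 0, 0, -30, 85], [0, 0, 0, 0, 0, -60, 85], [0, 0, 0, 0, 0, -90, 85], [0, 0, 0, 0, 0, -110, 85]])

```text
time: 6.08
tool_pos: [0.6513, 0.2816, 0.3001]
orientation: [[0.982, 0.19, 0.003], [0.19, -0.982, 0.002], [0.003, -0.001, -1.0]]
contact_force: [0.6, 1.2, -0.9]
width: 0.996
finger_force: 0.0
```

Request:
apply_moves(increments=[[0, 0, 0, -30, 30, -5, 85], [0, 0, 0, -60, 60, -5, 85], [0, 0, 0, -90, 90, -5, 85], [0, 0, 0, -110, 115, -5, 85], [0, 0, 0, -130, 140, -5, 85]])

```text
time: 6.5
tool_pos: [0.549, 0.1174, 0.3017]
orientation: [[0.982, 0.19, 0.001], [0.19, -0.982, -0.001], [0.0, 0.001, -1.0]]
contact_force: [0.4, -1.1, 0.8]
width: 0.995
finger_force: 0.0
```

Request:
apply_moves(increments=[[0, 0, 0, 0, 30, 0, 85], [0, 0, 0, 0, 60, 0, 85], [0, 0, 0, 0, 90, 0, 85], [0, 0, 0, 0, 110, 0, 85], [0, 0, 0, 0, 110, 0, 85]])

```text
time: 6.92
tool_pos: [0.5719, 0.0054, 0.3015]
orientation: [[0.983, 0.184, 0.0], [0.184, -0.983, -0.002], [-0.0, 0.002, -1.0]]
contact_force: [0.4, -0.5, -0.6]
width: 0.993
finger_force: 0.0
```

```bash
python3 -c "
from h import *
s=bot.state();print(s['time'],s['tool_pos'],s['contact_force'],s['q'],s['width'])
t=bot.camera('top')[:,:,::-1];d=bot.camera('side')[:,:,::-1]
cv2.imwrite('side3.png',d);cv2.imwrite('top3.png',t)
crop(t,130,170,260,300,3,'a.png');crop(d,160,220,290,350,3,'b.png')
cv2.imwrite('pics/s3.png',np.hstack([cv2.imread('a.png'),cv2.imread('b.png')]))"
```

```text
6.9167 [0.5719 0.0054 0.3015] [ 0.3567 -0.55   -0.5679] [ 0.5878  0.2834 -0.832   1.4595  0.2111  1.4904 -1.6273] 0.993128382129847
```

View pics/s3.png

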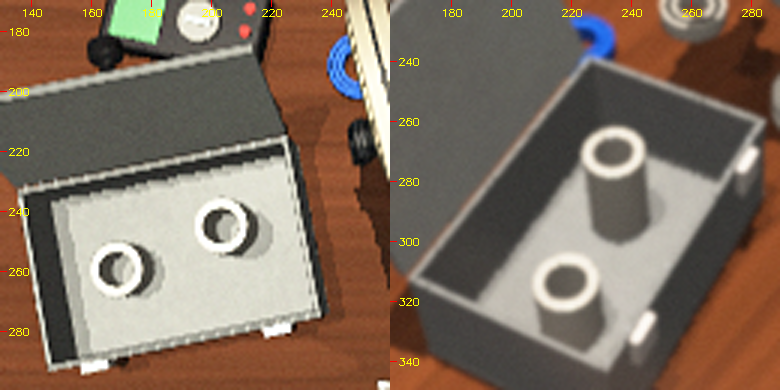

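The case is open. The longer sleeve's top ring is at top-view pixel (203.7,244.7) and side-view pixel (234,270.7). The shorter sleeve is at top-view pixel (168,259).

```bash
python3 -c "
from h import *
a=(203.7,244.7);b=(234,270.7)
A=p2w('top',*a,.085);B=p2w('side',*b,.085);print(A,B,tri(a,b))
sh=p2w('top',168.7,259.7,.06);print('short',sh,p2w('side',160+176.5/3-.5,220+283.5/3-.5,.06))
c,s=np.cos(.192),np.sin(.192);X=np.array([c,s]);Y=np.array([-s,c]);o=np.array([.491,.2504])
for p in(A,B,sh): print('case frame',X@(p[:2]-o),Y@(p[:2]-o))
P=(A+B)/2;P[2]=.301;print(P,tool(P))
"
```

```text
[0.5159 0.207  0.085 ] [0.5125 0.2092 0.085 ] (array([0.5155, 0.2072, 0.081 ]), np.float64(0.001360185007199386))
short [0.4771 0.304  0.06  ] [0.4746 0.3053 0.06  ]
case frame 0.016155983917625547 -0.04732667630991321
case frame 0.013205611386816618 -0.044558862882259236
case frame -0.0034613812868042565 0.055229209412002586
[0.5142 0.2081 0.301 ] [ -18.6381 -204.541     0.6328]
```

Request:
apply_moves(increments=[[0, 0, 0, -5, -40, 0, 85], [0, 0, 0, -10, -80, 0, 85], [0, 0, 0, -15, -120, 0, 85], [0, 0, 0, -18, -160, 0, 85], [0, 0, 0, -18, -200, 0, 85]])

```text
time: 7.43
tool_pos: [0.5133, 0.2075, 0.3021]
orientation: [[0.981, 0.193, 0.001], [0.193, -0.981, -0.0], [0.001, 0.001, -1.0]]
contact_force: [1.7, -0.2, 0.3]
width: 0.999
finger_force: 0.0
```

Request:
apply_moves(increments=[[0, 0, 0, 0, 0, 20, 85], [0, 0, 0, 0, 0, 60, 85], [0, 0, 0, 0, 0, 100, 85], [0, 0, 0, 0, 0, 130, 85], [0, 0, 0, 0, 0, 130, 85]])

```text
time: 7.85
tool_pos: [0.5118, 0.2041, 0.166]
orientation: [[0.981, 0.193, -0.008], [0.193, -0.981, -0.002], [-0.008, 0.001, -1.0]]
contact_force: [-0.2, 0.1, -1.0]
width: 0.994
finger_force: 0.0
```

Request:
apply_moves(increments=[[0, 0, 0, 0, 0, 0, 85], [0, 0, 0, 0, 0, 0, 85], [0, 0, 0, 0, 0, 0, 85], [0, 0, 0, 0, 0, 0, 85], [0, 0, 0, 0, 0, 0, 85]])

```text
time: 8.27
tool_pos: [0.516, 0.2044, 0.1725]
orientation: [[0.982, 0.191, 0.002], [0.191, -0.982, 0.0], [0.002, 0.0, -1.0]]
contact_force: [-0.1, -0.5, -0.5]
width: 0.995
finger_force: 0.0
```

```bash
python3 -c "
from h import *
s=bot.state();print(s['tool_pos'],s['orientation'],s['q'],tool([.515,.2075,.055]))
"
```

```text
[0.516  0.2044 0.1725] [[ 0.9817  0.1905  0.0022]
 [ 0.1905 -0.9817  0.0004]
 [ 0.0022  0.     -1.    ]] [ 0.3029  0.3509 -0.9133  1.6912  0.2926  1.2417 -2.0553] [ -0.7006  -3.2324 117.4782]
```

Request:
apply_moves(increments=[[0, 0, 0, 0, -3, 15, 85], [0, 0, 0, 0, -3, 35, 85], [0, 0, 0, 0, -3, 60, 85], [0, 0, 0, 0, -3, 80, 85], [0, 0, 0, 0, -3, 95, 85]])

```text
time: 8.68
tool_pos: [0.5147, 0.2067, 0.0749]
orientation: [[0.982, 0.19, -0.0], [0.19, -0.982, -0.0], [-0.0, 0.0, -1.0]]
contact_force: [-0.3, 0.3, -0.1]
width: 0.995
finger_force: 0.0
```

Request:
apply_moves(increments=[[0, 0, 0, 0, 0, 8, 85], [0, 0, 0, 0, 0, 15, 85], [0, 0, 0, 0, 0, 20, 85], [0, 0, 0, 0, 0, 22, 85], [0, 0, 0, 0, 0, 22, 85]])

```text
time: 9.1
tool_pos: [0.5151, 0.2071, 0.0543]
orientation: [[0.982, 0.19, 0.0], [0.19, -0.982, 0.0], [0.0, 0.0, -1.0]]
contact_force: [-0.3, 0.6, -0.0]
width: 0.993
finger_force: 0.0
```

Request:
apply_moves(increments=[[0, 0, 0, 0, 0, 0, 70], [0, 0, 0, 0, 0, 0, 55], [0, 0, 0, 0, 0, 0, 40], [0, 0, 0, 0, 0, 0, 30], [0, 0, 0, 0, 0, 0, 30]], grip_force=60)

```text
time: 9.52
tool_pos: [0.5153, 0.2073, 0.0548]
orientation: [[0.982, 0.191, 0.001], [0.191, -0.982, 0.0], [0.001, 0.0, -1.0]]
contact_force: [-1.2, 0.1, 5.1]
width: 0.537
finger_force: 61.1
```

Request:
apply_moves(increments=[[0, 0, 0, 0, 0, 0, 30], [0, 0, 0, 0, 0, 0, 30], [0, 0, 0, 0, 0, 0, 30], [0, 0, 0, 0, 0, 0, 30], [0, 0, 0, 0, 0, 0, 30]])

```text
time: 9.93
tool_pos: [0.5153, 0.2073, 0.0549]
orientation: [[0.982, 0.191, 0.001], [0.191, -0.982, 0.0], [0.001, 0.0, -1.0]]
contact_force: [-0.7, -0.4, 6.3]
width: 0.534
finger_force: 61.1
```

Request:
apply_moves(increments=[[0, 0, 0, 0, 0, -10, 30], [0, 0, 0, 0, 0, -35, 30], [0, 0, 0, 0, 0, -65, 30], [0, 0, 0, 0, 0, -95, 30], [0, 0, 0, 0, 0, -120, 30]])

```text
time: 10.35
tool_pos: [0.5146, 0.2072, 0.1764]
orientation: [[0.982, 0.191, 0.0], [0.191, -0.982, 0.0], [0.001, -0.0, -1.0]]
contact_force: [-0.4, -0.2, -3.4]
width: 0.538
finger_force: 62.6
```

Request:
apply_moves(increments=[[0, 0, 0, 0, 0, -20, 30], [0, 0, 0, 0, 0, -40, 30], [0, 0, 0, 0, 0, -60, 30], [0, 0, 0, 0, 0, -75, 30], [0, 0, 0, 0, 0, -85, 30]])

```text
time: 10.77
tool_pos: [0.5148, 0.2073, 0.261]
orientation: [[0.982, 0.191, 0.001], [0.191, -0.982, 0.0], [0.001, 0.0, -1.0]]
contact_force: [-0.0, 0.4, -3.4]
width: 0.537
finger_force: 62.7
```

Request:
apply_moves(increments=[[0, 0, 0, -6, 20, 0, 30], [0, 0, 0, -15, 50, 0, 30], [0, 0, 0, -26, 85, 0, 30], [0, 0, 0, -37, 122, 0, 30], [0, 0, 0, -48, 158, 0, 30]])

```text
time: 11.18
tool_pos: [0.4969, 0.0412, 0.2588]
orientation: [[0.982, 0.191, -0.001], [0.191, -0.982, -0.0], [-0.001, 0.0, -1.0]]
contact_force: [0.2, -0.3, -3.6]
width: 0.54
finger_force: 62.7
```

Request:
apply_moves(increments=[[0, 0, 0, -10, 32, 0, 30], [0, 0, 0, -19, 63, 0, 30], [0, 0, 0, -29, 95, 0, 30], [0, 0, 0, -38, 127, 0, 30], [0, 0, 0, -48, 159, 0, 30]])

```text
time: 11.6
tool_pos: [0.4802, -0.1238, 0.259]
orientation: [[0.982, 0.191, -0.001], [0.191, -0.982, -0.0], [-0.001, 0.0, -1.0]]
contact_force: [0.5, 0.6, -2.8]
width: 0.539
finger_force: 62.7
```

Request:
apply_moves(increments=[[0, 0, 0, -10, 35, 0, 30], [0, 0, 0, -22, 72, 0, 30], [0, 0, 0, -33, 108, 0, 30], [0, 0, 0, -42, 138, 0, 30], [0, 0, 0, -48, 158, 0, 30]])

```text
time: 12.02
tool_pos: [0.4623, -0.2904, 0.2585]
orientation: [[0.982, 0.187, -0.001], [0.187, -0.982, -0.0], [-0.001, -0.0, -1.0]]
contact_force: [-0.0, 0.4, -3.6]
width: 0.535
finger_force: 62.8
```

Request:
apply_moves(increments=[[0, 0, 0, 0, 0, 0, 30], [0, 0, 0, 0, 0, 0, 30], [0, 0, 0, 0, 0, 0, 30], [0, 0, 0, 0, 0, 0, 30], [0, 0, 0, 0, 0, 0, 30]])

```text
time: 12.43
tool_pos: [0.4644, -0.2855, 0.2592]
orientation: [[0.981, 0.193, 0.0], [0.193, -0.981, -0.0], [0.0, 0.0, -1.0]]
contact_force: [0.0, -0.4, -3.2]
width: 0.539
finger_force: 62.8
```

```bash
python3 -c "
from h import *
s=bot.state();print(s['time'],s['tool_pos'],s['q'],s['width'],s['orientation'])
t=bot.camera('top')[:,:,::-1];d=bot.camera('side')[:,:,::-1]
P=s['tool_pos']
print('expect sleeve bottom px',w2p('side',[P[0],P[1],P[2]-.05]),'shaft',w2p('side',[.464,-.287,.155]))
crop(d,310,80,440,220,4,'pics/s4.png')"
```

```text
12.4333 [ 0.4644 -0.2855  0.2592] [ 0.9976  0.1908 -0.6008  1.6066  0.1095  1.378  -0.9926] 0.5391853782621446 [[ 0.9813  0.1926  0.0001]
 [ 0.1926 -0.9813 -0.0001]
 [ 0.0001  0.0001 -1.    ]]
expect sleeve bottom px [363.9733 138.1772] shaft [361.6829 154.3764]
```

View pics/s4.png

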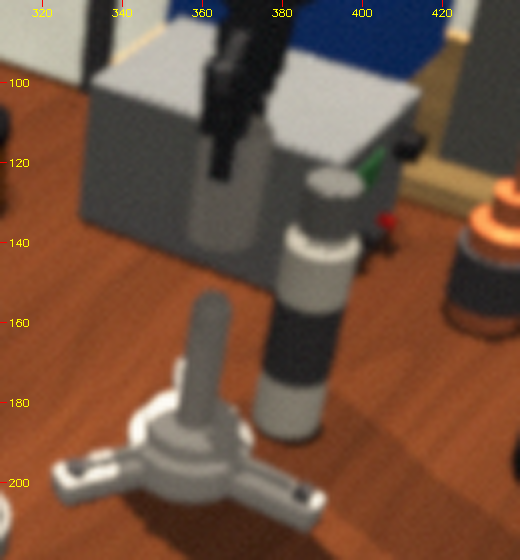

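Side view: the sleeve hangs above the shaft, its bottom near (365,140) and the shaft tip near (362,154). I measure their axes by edge profile in this picture.

```bash
python3 - <<'E'
from h import *
d=bot.camera('side').astype(int);t=bot.camera('top')
g=d.sum(2)//3
for r in (126,130,134,137): print(r,g[r,352:382])
for r in (157,160,165,170,175,180): print(r,g[r,348:375], 'RB',(d[r,348:375,0]-d[r,348:375,2]))
for P in([.464,-.287,.155],[.464,-.287,.10],[.464,-.287,.05],[.4644,-.2855,.21],[.4644,-.2855,.25]): print(P,w2p('side',P),w2p('top',P))
crop(t,340,190,480,330,4,'pics/t4.png')
E
```

```text
126 [62 61 64 63 63 65 74 80 83 84 80 81 79 74 75 78 83 85 87 84 86 81 81 77
 70 64 62 59 61 59]
130 [61 62 62 62 66 68 76 83 87 87 83 81 85 82 83 84 83 84 85 85 85 82 79 72
 66 64 59 62 61 59]
134 [61 60 61 61 66 74 81 83 85 83 80 81 85 83 83 81 82 84 83 85 83 80 72 66
 61 60 61 62 62 61]
137 [62 62 62 64 67 75 82 87 87 86 83 81 81 84 84 84 81 81 84 83 80 76 67 63
 61 63 63 63 67 95]
157 [89 86 88 92 93 93 93 91 93 86 84 83 85 86 88 88 91 85 82 84 87 88 88 87
 88 87 87] RB [104 109 110 110 111 112 113 112 107  78  37  16  12  13  13  13  13  13
  15  39  78 102 107 108 108 107 106]
160 [93 91 91 93 96 95 94 92 89 85 81 81 84 85 85 88 85 84 84 84 89 87 86 87
 84 83 83] RB [112 111 114 111 111 112 112 109  93  56  23  13  13  13  11  12  13  14
  22  52  88 103 108 106 103 102 101]
165 [92 91 92 90 91 88 88 88 85 84 86 88 86 84 86 86 85 82 82 83 82 83 84 84
 86 84 78] RB [110 114 112 113 110 109 105  93  61  26  14  13  12  11  11  13  12  22
  46  84 100 103 101 101 104 100  99]
170 [ 92  90  91  92  97 118 155 170 129  95  84  88  91  88  86  84  82  82
  83  84  84  82  81  82  84 
[... 167 characters left out ...]
  91  92  88  88  87  82  82  88
  86  86  85  85  88  89  85  88  93] RB [111 108 107 104  87  50  31  22  14  13  13  13  14  12  12  18  40  76
 102 105 104 107 107 106 108  93  60]
180 [215 240 246 248 247 237 185 114  89  90  91  91  88  88  84  86  88  95
  91  86  81  75  75  76  78  88  97] RB [40 17 10  8  9 15 24 16 15 12 13 13 12 16 13 16 22 36 57 78 90 93 90 89
 79 51 27]
[0.464, -0.287, 0.155] [361.6829 154.3764] [399.1088 263.8885]
[0.464, -0.287, 0.1] [359.1242 170.0309] [393.413  263.6305]
[0.464, -0.287, 0.05] [356.9271 183.4728] [388.6681 263.4157]
[0.4644, -0.2855, 0.21] [364.011  137.9163] [404.7355 264.0049]
[0.4644, -0.2855, 0.25] [366.0931 125.1255] [409.6801 264.2236]
```

View pics/t4.png

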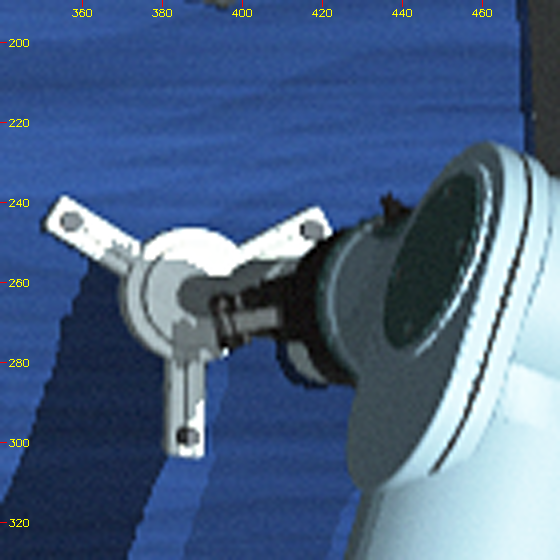

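Measured: the sleeve axis is about 0.9 px (2 mm) left of the shaft axis in the side view. This agrees with the top-view shaft estimate, so I shift by (-1, +2) mm and start down.

Request:
apply_moves(increments=[[0, 0, 0, -1, 2, 5, 30], [0, 0, 0, -1, 2, 15, 30], [0, 0, 0, -1, 2, 27, 30], [0, 0, 0, -1, 2, 37, 30], [0, 0, 0, -1, 2, 43, 30]])

```text
time: 13.05
tool_pos: [0.4626, -0.2885, 0.2136]
orientation: [[0.982, 0.191, -0.002], [0.191, -0.982, 0.001], [-0.002, -0.002, -1.0]]
contact_force: [-0.7, 0.0, -4.3]
width: 0.54
finger_force: 62.8
```

Request:
apply_moves(increments=[[0, 0, 0, 0, 0, 5, 30], [0, 0, 0, 0, 0, 10, 30], [0, 0, 0, 0, 0, 15, 30], [0, 0, 0, 0, 0, 19, 30], [0, 0, 0, 0, 0, 22, 30]])

```text
time: 13.47
tool_pos: [0.4635, -0.289, 0.1937]
orientation: [[0.982, 0.191, 0.0], [0.191, -0.982, -0.0], [0.0, 0.0, -1.0]]
contact_force: [-0.5, -1.2, -2.6]
width: 0.537
finger_force: 62.9
```

Request:
apply_moves(increments=[[0, 0, 0, 0, 0, 3, 30], [0, 0, 0, 0, 0, 6, 30], [0, 0, 0, 0, 0, 9, 30], [0, 0, 0, 0, 0, 12, 30], [0, 0, 0, 0, 0, 15, 30]])

```text
time: 13.88
tool_pos: [0.4635, -0.2889, 0.1789]
orientation: [[0.982, 0.191, 0.0], [0.191, -0.982, -0.0], [0.0, 0.0, -1.0]]
contact_force: [0.1, 1.7, -1.8]
width: 0.535
finger_force: 62.9
```

Request:
apply_moves(increments=[[0, 0, 0, 0, 0, 6, 30], [0, 0, 0, 0, 0, 12, 30], [0, 0, 0, 0, 0, 18, 30], [0, 0, 0, 0, 0, 24, 30], [0, 0, 0, 0, 0, 30, 30]])

```text
time: 14.3
tool_pos: [0.4634, -0.289, 0.1484]
orientation: [[0.982, 0.191, -0.0], [0.191, -0.982, -0.0], [-0.0, 0.0, -1.0]]
contact_force: [0.6, -0.6, -2.9]
width: 0.534
finger_force: 62.9
```

Request:
apply_moves(increments=[[0, 0, 0, 0, 0, 7, 30], [0, 0, 0, 0, 0, 14, 30], [0, 0, 0, 0, 0, 21, 30], [0, 0, 0, 0, 0, 28, 30], [0, 0, 0, 0, 0, 32, 30]])

```text
time: 14.72
tool_pos: [0.4632, -0.289, 0.116]
orientation: [[0.982, 0.191, -0.0], [0.191, -0.982, 0.0], [-0.0, -0.0, -1.0]]
contact_force: [-0.7, -1.1, -2.3]
width: 0.534
finger_force: 62.9
```

Request:
apply_moves(increments=[[0, 0, 0, 0, 0, 4, 30], [0, 0, 0, 0, 0, 8, 30], [0, 0, 0, 0, 0, 12, 30], [0, 0, 0, 0, 0, 15, 30], [0, 0, 0, 0, 0, 17, 30]])

```text
time: 15.13
tool_pos: [0.4634, -0.2889, 0.0997]
orientation: [[0.982, 0.191, 0.0], [0.191, -0.982, -0.0], [-0.0, 0.0, -1.0]]
contact_force: [-0.6, -0.7, -2.2]
width: 0.535
finger_force: 62.9
```

Sliding freely. Last few millimetres, slowly.

Request:
apply_moves(increments=[[0, 0, 0, 0, 0, 1, 30], [0, 0, 0, 0, 0, 2, 30], [0, 0, 0, 0, 0, 3, 30], [0, 0, 0, 0, 0, 4, 30], [0, 0, 0, 0, 0, 4, 30]])

```text
time: 15.55
tool_pos: [0.4635, -0.2889, 0.096]
orientation: [[0.982, 0.191, 0.0], [0.191, -0.982, -0.0], [0.0, 0.0, -1.0]]
contact_force: [0.5, -1.0, -3.4]
width: 0.538
finger_force: 62.8
```

Request:
apply_moves(increments=[[0, 0, 0, 0, 0, 0.5, 30], [0, 0, 0, 0, 0, 1, 30], [0, 0, 0, 0, 0, 1, 30], [0, 0, 0, 0, 0, 1, 30], [0, 0, 0, 0, 0, 1, 30]])

```text
time: 15.97
tool_pos: [0.4634, -0.2889, 0.0951]
orientation: [[0.982, 0.191, 0.0], [0.191, -0.982, -0.0], [0.0, 0.0, -1.0]]
contact_force: [0.4, -0.9, -3.5]
width: 0.539
finger_force: 62.8
```

Request:
apply_moves(increments=[[0, 0, 0, 0, 0, 0.3, 30], [0, 0, 0, 0, 0, 0.6, 30], [0, 0, 0, 0, 0, 0.9, 30], [0, 0, 0, 0, 0, 1, 30], [0, 0, 0, 0, 0, 1, 30]])

```text
time: 16.38
tool_pos: [0.4637, -0.2889, 0.0948]
orientation: [[0.982, 0.191, 0.0], [0.191, -0.982, -0.0], [0.0, 0.001, -1.0]]
contact_force: [-2.4, 1.3, 6.4]
width: 0.539
finger_force: 64.0
```

Seated: the vertical force jumped by 10 N at the expected height. I release and retreat up.

Request:
apply_moves(increments=[[0, 0, 0, 0, 0, 0, 54], [0, 0, 0, 0, 0, 0, 60], [0, 0, 0, 0, 0, 0, 66], [0, 0, 0, 0, 0, 0, 66], [0, 0, 0, 0, 0, 0, 66]])

```text
time: 16.8
tool_pos: [0.4634, -0.2888, 0.094]
orientation: [[0.982, 0.191, 0.0], [0.191, -0.982, 0.0], [0.0, -0.0, -1.0]]
contact_force: [-0.5, -0.3, 0.5]
width: 0.774
finger_force: 0.0
```

Request:
apply_moves(increments=[[0, 0, 0, 0, 0, -10, 66], [0, 0, 0, 0, 0, -30, 66], [0, 0, 0, 0, 0, -60, 66], [0, 0, 0, 0, 0, -90, 66], [0, 0, 0, 0, 0, -115, 66]])

```text
time: 17.22
tool_pos: [0.4638, -0.2887, 0.212]
orientation: [[0.982, 0.191, 0.001], [0.191, -0.982, -0.001], [0.001, 0.001, -1.0]]
contact_force: [0.5, -0.6, -0.1]
width: 0.775
finger_force: 0.0
```

Request:
apply_moves(increments=[[0, 0, 0, 0, 0, -15, 85], [0, 0, 0, 0, 0, -35, 85], [0, 0, 0, 0, 0, -55, 85], [0, 0, 0, 0, 0, -65, 85], [0, 0, 0, 0, 0, -65, 85]])

```text
time: 17.63
tool_pos: [0.4644, -0.2891, 0.2768]
orientation: [[0.982, 0.191, 0.003], [0.191, -0.982, -0.002], [0.003, 0.003, -1.0]]
contact_force: [0.1, 0.2, 0.3]
width: 0.998
finger_force: 0.0
```

```bash
python3 -c "
from h import *
s=bot.state();print(s['time'],s['tool_pos'],s['q'],s['width'],tool([.6135,-.0085,.2]))
d=bot.camera('side')
cv2.imwrite('side5.png',d[:,:,::-1])
for z in (.125,.045): print(w2p('side',[.4635,-.2889,z]))
# sleeve top row profile down the axis
for r in range(140,196,2):
  u=362.1-.165*(r-160); print(r,d[r,int(round(u))-10:int(round(u))+12].sum(1)//3)
" | cut -c1-140
```

```text
17.6333 [ 0.4644 -0.2891  0.2768] [ 1.0024  0.1839 -0.6     1.5769  0.1057  1.4092 -0.9852] 0.9977049605748308 [ 199.6977 -247.2265   76.628
[360.743  162.7863]
[357.1712 184.5267]
140 [61 58 61 59 58 61 62 60 59 61 61 63 64 63 60 65 62 61 60 62 57 60]
142 [60 60 61 60 62 60 61 62 60 60 62 60 62 61 60 60 61 58 61 58 61 61]
144 [51 49 54 56 58 59 60 60 62 62 61 61 61 62 61 61 60 63 62 60 60 61]
146 [81 75 72 62 59 55 55 51 55 58 58 59 63 63 63 64 64 63 61 61 62 60]
148 [82 81 83 82 84 85 84 83 82 73 61 56 51 56 56 57 58 60 61 62 62 62]
150 [83 83 89 89 95 91 93 93 94 93 89 86 82 75 66 60 61 57 54 57 59 60]
152 [ 85  89  89  91  92  91  97 102 108 109 110 104  99  93  89  89  90  87
  86  78  67  64]
154 [ 91  89  94  91  94  99 103 113 119 124 119 107  95  91  90  95  93  90
  91  85  86  86]
156 [ 91  92  93  92  94 101 107 110 113 109 103  94  87  85  87  88  88  87
  89  88  88  89]
158 [ 93  93  93  98  99  92  92  98 102 108 110 109  94  87  85  84  88  89
  87  87  88  88]
160 [ 94  98 109 114 112  98  89  88  90  95  94  91  86  82  82  81  88  89
  87  88  85  87]
162 [ 95 104
[... 810 characters left out ...]
4  84  84  84  79
  83  75  75  76]
182 [243 234 191 125  90  85  86  87  88  88  88  86  86  85  86  82  82  82
  84  86  84  78]
184 [204 164 124  96  84  82  85  88  87  89  85  87  87  84  85  82  80  84
  85  93  93  98]
186 [145 144 139 121 101  89  88  88  86  88  86  85  86  86  83  81  80  89
  88  94  98 124]
188 [120 118 135 141 141 133 121 112 108 101  96  91  91  89  89  86  89  89
  94  96 100 100]
190 [116 104 103 114 119 131 137 139 140 136 134 132 131 128 117 104  96 100
  96 100  94  97]
192 [133 123 114 106 103 106 110 115 116 119 122 125 129 121 111  99  96  97
  95  95  94  94]
194 [123 131 137 138 135 126 121 114 109 113 108 105 103 107 103 105 100  98
  97  94 100  97]
```

The sleeve's top ring is centred at row ~162 against 162.8 predicted, so it is home. Now the bearing.

Request:
apply_moves(increments=[[0, 0, 0, 12, -15, 0, 85], [0, 0, 0, 34, -42, 0, 85], [0, 0, 0, 56, -69, 0, 85], [0, 0, 0, 78, -96, 0, 85], [0, 0, 0, 100, -123, 0, 85]])

```text
time: 18.1
tool_pos: [0.538, -0.1475, 0.2726]
orientation: [[0.982, 0.19, -0.002], [0.19, -0.982, 0.0], [-0.002, -0.001, -1.0]]
contact_force: [-0.6, -0.7, 0.6]
width: 0.995
finger_force: 0.0
```

Request:
apply_moves(increments=[[0, 0, 0, 24, -30, 15, 85], [0, 0, 0, 48, -60, 35, 85], [0, 0, 0, 72, -90, 60, 85], [0, 0, 0, 92, -113, 85, 85], [0, 0, 0, 100, -123, 100, 85]])

```text
time: 18.52
tool_pos: [0.6123, -0.0042, 0.1702]
orientation: [[0.981, 0.195, -0.003], [0.195, -0.981, 0.002], [-0.003, -0.003, -1.0]]
contact_force: [-0.8, 1.3, 0.7]
width: 0.996
finger_force: 0.0
```

Request:
apply_moves(increments=[[0, 0, 0, 0, 0, 15, 85], [0, 0, 0, 0, 0, 35, 85], [0, 0, 0, 0, 0, 50, 85], [0, 0, 0, 0, 0, 60, 85], [0, 0, 0, 0, 0, 60, 85]])

```text
time: 18.93
tool_pos: [0.6109, -0.0093, 0.1107]
orientation: [[0.982, 0.191, -0.005], [0.191, -0.982, 0.0], [-0.005, -0.001, -1.0]]
contact_force: [0.4, -0.4, -0.1]
width: 0.991
finger_force: 0.0
```

Request:
apply_moves(increments=[[0, 0, 0, 0, 0, 0, 85], [0, 0, 0, 0, 0, 0, 85], [0, 0, 0, 0, 0, 0, 85], [0, 0, 0, 0, 0, 0, 85], [0, 0, 0, 0, 0, 0, 85]])

```text
time: 19.35
tool_pos: [0.6132, -0.0093, 0.1148]
orientation: [[0.982, 0.191, 0.001], [0.191, -0.982, -0.0], [0.001, 0.0, -1.0]]
contact_force: [0.0, -0.9, -0.3]
width: 0.995
finger_force: 0.0
```

```bash
python3 -c "
from h import *
s=bot.state();print(s['tool_pos'],s['orientation'],s['q'],tool([.6133,-.0088,.001]))
"
```

```text
[ 0.6132 -0.0093  0.1148] [[ 0.9817  0.1905  0.0011]
 [ 0.1905 -0.9817 -0.0002]
 [ 0.0011  0.0004 -1.    ]] [ 0.4919  0.4923 -0.7149  1.6022  0.3429  1.1752 -1.6766] [  0.0729  -0.5203 113.7507]
```

Request:
apply_moves(increments=[[0, 0, 0, 0, 0, 12, 85], [0, 0, 0, 0, 0, 32, 85], [0, 0, 0, 0, 0, 55, 85], [0, 0, 0, 0, 0, 75, 85], [0, 0, 0, 0, 0, 88, 85]])

```text
time: 19.77
tool_pos: [0.6116, -0.0094, 0.0232]
orientation: [[0.982, 0.191, -0.003], [0.191, -0.982, -0.0], [-0.002, -0.0, -1.0]]
contact_force: [-1.2, -0.1, -0.2]
width: 0.989
finger_force: 0.0
```

Request:
apply_moves(increments=[[0, 0, 0, 0, 0, 8, 80], [0, 0, 0, 0, 0, 15, 80], [0, 0, 0, 0, 0, 20, 80], [0, 0, 0, 0, 0, 23, 80], [0, 0, 0, 0, 0, 24, 80]])

```text
time: 20.18
tool_pos: [0.6131, -0.0092, 0.0021]
orientation: [[0.982, 0.191, 0.0], [0.191, -0.982, -0.0], [0.0, 0.0, -1.0]]
contact_force: [0.2, -1.2, 0.2]
width: 0.936
finger_force: 0.0
```

Request:
apply_moves(increments=[[0, 0, 0, 0, 0, 0, 72], [0, 0, 0, 0, 0, 0, 64], [0, 0, 0, 0, 0, 0, 56], [0, 0, 0, 0, 0, 0, 48], [0, 0, 0, 0, 0, 0, 48]], grip_force=50)

```text
time: 20.6
tool_pos: [0.6133, -0.0089, 0.0035]
orientation: [[0.982, 0.191, 0.001], [0.191, -0.982, -0.0], [0.001, 0.0, -1.0]]
contact_force: [-4.0, -0.3, 8.1]
width: 0.709
finger_force: 51.9
```

Request:
apply_moves(increments=[[0, 0, 0, 0, 0, 0, 48], [0, 0, 0, 0, 0, 0, 48], [0, 0, 0, 0, 0, 0, 48], [0, 0, 0, 0, 0, 0, 48], [0, 0, 0, 0, 0, 0, 48]])

```text
time: 21.02
tool_pos: [0.6134, -0.0089, 0.0035]
orientation: [[0.982, 0.191, 0.001], [0.191, -0.982, -0.0], [0.001, 0.0, -1.0]]
contact_force: [-4.5, 0.4, 9.0]
width: 0.704
finger_force: 51.9
```

Request:
apply_moves(increments=[[0, 0, 0, 0, 0, -5, 48], [0, 0, 0, 0, 0, -20, 48], [0, 0, 0, 0, 0, -45, 48], [0, 0, 0, 0, 0, -75, 48], [0, 0, 0, 0, 0, -100, 48]])

```text
time: 21.43
tool_pos: [0.613, -0.0091, 0.1049]
orientation: [[0.982, 0.191, 0.001], [0.191, -0.982, 0.0], [0.001, 0.0, -1.0]]
contact_force: [0.4, -0.0, -0.6]
width: 0.708
finger_force: 54.7
```

Request:
apply_moves(increments=[[0, 0, 0, 0, 0, -25, 48], [0, 0, 0, 0, 0, -55, 48], [0, 0, 0, 0, 0, -85, 48], [0, 0, 0, 0, 0, -115, 48], [0, 0, 0, 0, 0, -135, 48]])

```text
time: 21.85
tool_pos: [0.6132, -0.0089, 0.2415]
orientation: [[0.982, 0.191, 0.004], [0.191, -0.982, -0.0], [0.004, 0.001, -1.0]]
contact_force: [1.3, 0.9, -1.7]
width: 0.703
finger_force: 54.7
```

Request:
apply_moves(increments=[[0, 0, 0, -12, 15, 0, 48], [0, 0, 0, -34, 42, 0, 48], [0, 0, 0, -56, 69, 0, 48], [0, 0, 0, -78, 96, 0, 48], [0, 0, 0, -100, 123, 0, 48]])

```text
time: 22.27
tool_pos: [0.537, -0.15, 0.2382]
orientation: [[0.982, 0.191, 0.001], [0.191, -0.982, -0.001], [0.001, 0.001, -1.0]]
contact_force: [1.3, 0.0, -2.8]
width: 0.706
finger_force: 54.7
```

Request:
apply_moves(increments=[[0, 0, 0, -22, 28, 0, 48], [0, 0, 0, -45, 56, 0, 48], [0, 0, 0, -70, 85, 0, 48], [0, 0, 0, -90, 110, 0, 48], [0, 0, 0, -100, 123, 0, 48]])

```text
time: 22.68
tool_pos: [0.4606, -0.2931, 0.2381]
orientation: [[0.983, 0.186, -0.0], [0.186, -0.983, -0.002], [-0.001, 0.002, -1.0]]
contact_force: [0.2, 0.3, -2.0]
width: 0.708
finger_force: 54.7
```

Request:
apply_moves(increments=[[0, 0, 0, 0, 0, 0, 48], [0, 0, 0, 0, 0, 0, 48], [0, 0, 0, 0, 0, 0, 48], [0, 0, 0, 0, 0, 0, 48], [0, 0, 0, 0, 0, 0, 48]])

```text
time: 23.1
tool_pos: [0.4641, -0.2876, 0.2374]
orientation: [[0.981, 0.193, 0.0], [0.193, -0.981, -0.0], [0.0, 0.0, -1.0]]
contact_force: [0.9, -0.1, -2.1]
width: 0.706
finger_force: 54.7
```

```bash
python3 -c "
from h import *
s=bot.state();print(s['time'],s['tool_pos'],s['q'],s['width'],tool([.4635,-.2885,.15]))
d=bot.camera('side')[:,:,::-1]
P=s['tool_pos'];print(w2p('side',[P[0],P[1],P[2]-.0035]))
crop(d,310,80,440,220,4,'pics/s6.png')"
```

```text
23.1 [ 0.4641 -0.2876  0.2374] [ 1.0172  0.2081 -0.6214  1.6369  0.1238  1.336  -0.9995] 0.7062433804885534 [-0.8036  0.7568 87.3629]
[365.7105 130.0659]
```

View pics/s6.png

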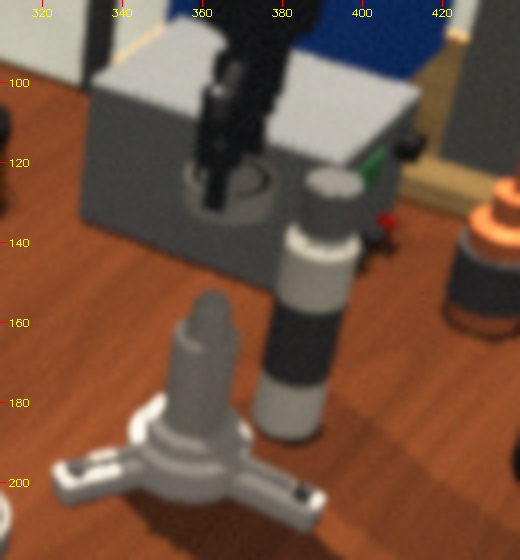

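The sleeve is seated on the shaft. The bearing is level at (367,127), with its axis within about 1-2 mm of the shaft line. I descend.

Request:
apply_moves(increments=[[0, 0, 0, -1, 1, 10, 48], [0, 0, 0, -1, 1, 25, 48], [0, 0, 0, -1, 1, 42, 48], [0, 0, 0, -1, 1, 57, 48], [0, 0, 0, -1, 1, 67, 48]])

```text
time: 23.57
tool_pos: [0.4619, -0.2894, 0.1678]
orientation: [[0.982, 0.191, -0.002], [0.191, -0.982, 0.001], [-0.001, -0.002, -1.0]]
contact_force: [0.0, 0.8, -3.5]
width: 0.705
finger_force: 54.7
```

Request:
apply_moves(increments=[[0, 0, 0, 0, 0, 3, 48], [0, 0, 0, 0, 0, 6, 48], [0, 0, 0, 0, 0, 10, 48], [0, 0, 0, 0, 0, 13, 48], [0, 0, 0, 0, 0, 16, 48]])

```text
time: 23.98
tool_pos: [0.4629, -0.2902, 0.1543]
orientation: [[0.982, 0.191, 0.001], [0.191, -0.982, -0.001], [0.001, 0.001, -1.0]]
contact_force: [0.3, 0.4, -2.1]
width: 0.706
finger_force: 54.7
```

Request:
apply_moves(increments=[[0, 0, 0, 0, 0, 2, 48], [0, 0, 0, 0, 0, 4, 48], [0, 0, 0, 0, 0, 6, 48], [0, 0, 0, 0, 0, 8, 48], [0, 0, 0, 0, 0, 10, 48]])

```text
time: 24.4
tool_pos: [0.4627, -0.2901, 0.144]
orientation: [[0.982, 0.191, 0.0], [0.191, -0.982, -0.0], [0.0, 0.0, -1.0]]
contact_force: [0.2, -0.4, -1.7]
width: 0.705
finger_force: 54.7
```

Request:
apply_moves(increments=[[0, 0, 0, 0.5, -0.5, 3, 48], [0, 0, 0, 0.5, -1, 6, 48], [0, 0, 0, 0.5, -1, 9, 48], [0, 0, 0, 0.5, -1, 11, 48], [0, 0, 0, 0.5, -1, 13, 48]])

```text
time: 24.82
tool_pos: [0.4629, -0.289, 0.1308]
orientation: [[0.982, 0.191, -0.0], [0.191, -0.982, 0.0], [-0.0, -0.0, -1.0]]
contact_force: [-0.5, -0.3, -2.3]
width: 0.707
finger_force: 54.7
```

Request:
apply_moves(increments=[[0, 0, 0, 0, 0, 0.5, 48], [0, 0, 0, 0, 0, 1, 48], [0, 0, 0, 0, 0, 1.5, 48], [0, 0, 0, 0, 0, 1.5, 48], [0, 0, 0, 0, 0, 1.5, 48]])

```text
time: 25.23
tool_pos: [0.463, -0.289, 0.1297]
orientation: [[0.982, 0.191, 0.0], [0.191, -0.982, -0.0], [0.0, 0.0, -1.0]]
contact_force: [-0.2, 1.3, -2.9]
width: 0.702
finger_force: 54.7
```

Request:
apply_moves(increments=[[0, 0, 0, 0, 0, 0.3, 48], [0, 0, 0, 0, 0, 0.6, 48], [0, 0, 0, 0, 0, 0.9, 48], [0, 0, 0, 0, 0, 1, 48], [0, 0, 0, 0, 0, 1, 48]])

```text
time: 25.65
tool_pos: [0.463, -0.289, 0.1286]
orientation: [[0.982, 0.191, 0.0], [0.191, -0.982, -0.0], [0.0, 0.0, -1.0]]
contact_force: [-0.6, -0.8, -2.2]
width: 0.71
finger_force: 54.8
```

Request:
apply_moves(increments=[[0, 0, 0, 0, 0, 0.3, 48], [0, 0, 0, 0, 0, 0.6, 48], [0, 0, 0, 0, 0, 0.9, 48], [0, 0, 0, 0, 0, 1, 48], [0, 0, 0, 0, 0, 1, 48]])

```text
time: 26.07
tool_pos: [0.4633, -0.289, 0.1285]
orientation: [[0.982, 0.191, 0.001], [0.191, -0.982, -0.001], [0.001, 0.001, -1.0]]
contact_force: [-3.6, 2.3, 8.2]
width: 0.706
finger_force: 55.7
```

Contact at the expected height. I release and retreat.

Request:
apply_moves(increments=[[0, 0, 0, 0, 0, 0, 66], [0, 0, 0, 0, 0, 0, 72], [0, 0, 0, 0, 0, 0, 76], [0, 0, 0, 0, 0, 0, 76], [0, 0, 0, 0, 0, 0, 76]])

```text
time: 26.48
tool_pos: [0.4629, -0.289, 0.1275]
orientation: [[0.982, 0.191, 0.0], [0.191, -0.982, -0.0], [0.0, 0.0, -1.0]]
contact_force: [0.9, 0.3, 0.3]
width: 0.89
finger_force: 0.0
```

Request:
apply_moves(increments=[[0, 0, 0, 0, 0, -10, 76], [0, 0, 0, 0, 0, -30, 76], [0, 0, 0, 0, 0, -60, 76], [0, 0, 0, 0, 0, -90, 76], [0, 0, 0, 0, 0, -115, 76]])

```text
time: 26.9
tool_pos: [0.4632, -0.2888, 0.2455]
orientation: [[0.982, 0.191, 0.001], [0.191, -0.982, -0.001], [0.001, 0.001, -1.0]]
contact_force: [-0.1, 0.5, 1.2]
width: 0.89
finger_force: 0.0
```

Request:
apply_moves(increments=[[0, 0, 0, 10, -20, -20, 76], [0, 0, 0, 20, -50, -40, 76], [0, 0, 0, 30, -80, -50, 76], [0, 0, 0, 40, -105, -50, 76], [0, 0, 0, 40, -120, -50, 76]])

```text
time: 27.32
tool_pos: [0.4807, -0.1596, 0.2943]
orientation: [[0.981, 0.195, 0.003], [0.195, -0.981, -0.0], [0.002, 0.001, -1.0]]
contact_force: [-0.4, 1.0, -0.2]
width: 0.89
finger_force: 0.0
```

Request:
apply_moves(increments=[[0, 0, 0, 0, 0, 0, 76], [0, 0, 0, 0, 0, 0, 76], [0, 0, 0, 0, 0, 0, 76], [0, 0, 0, 0, 0, 0, 76], [0, 0, 0, 0, 0, 0, 76]])

```text
time: 27.73
tool_pos: [0.479, -0.1647, 0.2923]
orientation: [[0.982, 0.189, -0.0], [0.189, -0.982, 0.0], [-0.0, -0.0, -1.0]]
contact_force: [-0.1, 0.1, -0.1]
width: 0.891
finger_force: 0.0
```

```bash
python3 -c "
from h import *
d=bot.camera('side')[:,:,::-1];t=bot.camera('top')[:,:,::-1];print(bot.state()['time'])
a=cv2.resize(d[130:230,310:410],(400,400),interpolation=2);b=cv2.resize(t[120:320,120:320],(400,400),interpolation=2)
cv2.imwrite('pics/fin.png',np.hstack([a,b]))"
```

```text
27.8333
```

View pics/fin.png

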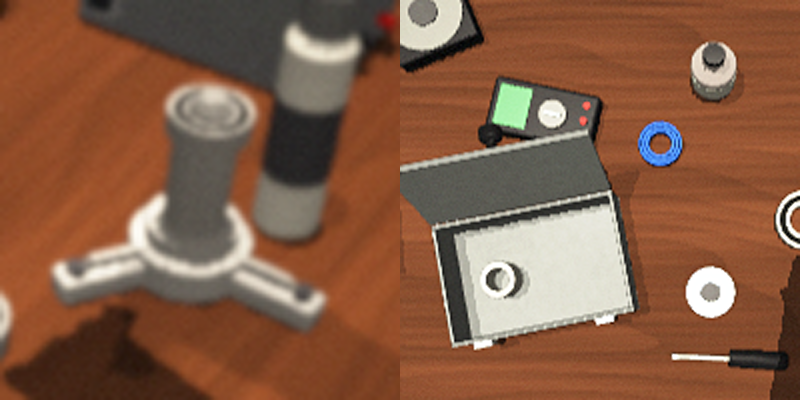

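The bearing sits flat on the sleeve, on the shaft (left half, about (212,108)). The lid is fully back, the short sleeve is still in the case, and the bystanders are unmoved. I hand in.

```bash
python3 -c "
from bench import bot
print(bot.job_done())"
```

```text
the job is handed in; nothing more can be done
None
```

The lid is open on its stop, the long sleeve is home on the shoulder, the bearing sits flat on top of it, and the job was handed in at about 28 s; no verdict came back.

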